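Pull the worn red key cap off the order keypad

TASK

The red cap on the order keypad is worn out: take the standing puller by its orange handle, slide its two-tine foot fully under the red cap until its back lightly touches the cap, and pull gently and steadily straight up, letting it give slowly, until the cap pops off. Carry the cap away in the puller and set the puller down upright in the wooden tray, the cap in the tray too, and let go. Do not touch the cap with the fingers, leave the other two caps seated, and leave the bell, the espresso cup and the sugar shaker alone.

Things in the scene. Friction and masses are not known exactly. Their poses are not given: they have to be found in the camera images.
- keypad: black order keypad fixed to the worktop, 110 mm (its x) by 172 mm (its y), deck (top plate) 22 mm above its origin; origin at the centre of its underside. Three square white stems 14 mm wide stand in a row along its y at x = +18 mm, y = -52, 0, +52 mm, each carrying one cap.
- keypad_deck (a point): centre of the keypad's deck, on its top; axes as the keypad's. The deck is bare for 57 mm in front (-x side) of the caps: the puller goes in from there, moving to the keypad's +x. It is a floating grey rubber mat on springs: it gives about 1 mm for each 2 N pressed on it, 4 mm at most, then it is rigid; more than 20 N from the puller marks it
- red_cap: the worn red key cap, 32 by 32 by 15 mm, 20 g, on one of the three stems; origin at the centre of its underside, axes as the keypad's while seated. Its flat underside stands 8 mm above the deck, open all round the stem. Two heavily damped spring catches hold it: under a steady pull of 13 to 18 N they give slowly, and it is free after rising 4 to 5 mm. Pulling at ordinary speed builds up far more; over 25 N breaks it, as does a sideways push over 10 N
- white_cap: the white key cap, same size and origin; stays on its stem
- blue_cap: the blue key cap, same size and origin; stays on its stem
- puller_grip (a point): centre of the puller's orange handle, 60 mm above the puller's underside. The puller (90 g, 85 mm tall) stands upright on its foot. Handle: flat bar 30 mm along its x, 16 mm along its y (grip it across y), 48 mm tall, its top 25 mm above this point. The steel foot is below it. Axes: x the way the tines run and slide under a cap, z up
- puller: the same puller; origin 60 mm below puller_grip. Its foot is a C: top bar 30 to 35 mm up, upright back plate 29 mm wide behind (-x), two tines running to +x, 3 mm thick, 5 mm wide, 19 mm apart (they straddle the stem), tips upturned 2 mm more. From plate to tips 34.6 mm: 2.6 mm play for a cap. Their middle is up to 5 mm before or behind the handle (clamped there, place not reported: feel for it)
- parts_tray: shallow wooden tray fixed to the worktop, 120 mm (x) by 160 mm (y), rim 14 mm high, walls 4 mm, inner floor about 4 mm above the worktop; origin at the centre of its underside
- call_bell: silver counter bell, 86 mm across, 58 mm high, origin at the centre of its underside; bystander
- espresso_cup_1: white espresso cup with a handle, 62 by 89 by 52 mm, origin at the centre of its underside; bystander
- sugar_shaker: glass sugar shaker, 44 mm across, 90 mm high, origin at the centre of its underside; bystander

How it is judged:
By the outcome, as a careful person would: the job done as asked, in the order asked, and still so for the second after the job is handed in, with the robot touching nothing.
It also fails if it takes over 72 s, if anything falls off the work surface, if the arm or the gripper's body presses on something with over 40 N, if the wrist force passes 120 N, or if a joint passes its speed limit or range.

ROBOT

A 7-joint arm with a two-finger parallel gripper is mounted at the origin on a cart in front of the work surface, level with it; the furniture and walls round the work are solid. World frame = base frame: x ahead of the robot, y to its left, z up, the work surface at z = 0. Lengths are in m, angles in rad, forces in N, time in s.
With the tool pointing down it reaches from about 0.425 to 0.95 m from the base axis. Payload 4.7 kg.
Tool frame: the origin (TCP) lies at the centre of the arm's flange, where the gripper is bolted on; the fingertips stand 182 mm ahead of it and the grasp point (between the pads) lies 164 mm ahead of it; z points along the fingers, y is the direction in which the jaws open and shut (so a half turn about z gives the same grasp; the last joint's range is limited). The gripper opens to 87 mm and grips with 3 to 60 N. Pads are 19 mm wide; open, the fingers measure 117 mm over their backs; the gripper's body (75 mm by 190 mm) begins 51 mm behind the grasp point.
Start: joints at [-1.176, 0.469, -0.049, 1.532, 0.024, 1.141, -0.082], TCP at [0.278, 0.615, 0.405] pointing down, gripper open.
Joint ranges: [-2.59, 2.59], [-0.33, 1.99], [-1.39, 1.29], [0.1, 2.45], [-1.04, 4.18], [0.21, 1.99], [-2.66, 2.66]. Speed limits (rad/s): [2.57, 2.57, 3.14, 3.14, 3.14, 3.14, 3.14].

INTERFACE

Orientations are given as a rotation vector (axis times angle).
In Python, from cell import manip gives the robot as it stands. The module is installed in compiled form; this text tells all that it offers.
- The arm moves only by the tool step_arm, never from a script. Its arguments are lists of equal length, an entry for each row: "delta_pos": the shift along the tool's x, y, z in mm, a list of three; "angular": the turn, a rotation vector about the tool's x, y, z in degrees, a list of three; "claw": the gripper command: -1 is fully open, 1 is shut, values between are in proportion. A call has 1 to 12 rows; each row shifts and turns the commanded pose from where the row before left it, along the tool's axes as they then stand; what a row does not reach is not made up. A row lasts 1/10 s, in which the tool goes at most 50 mm and 8.59 degrees, less where a joint would pass 70% of its speed; a pose out of reach is approached as far as the arm can. A call with a gripper value outside its range is refused whole. The fingers move at their own pace and stop on an object; the grip force is fixed at half the most. Time passes only in rows, so rows that do not move let the fingers close. It gives the time, the measured TCP pose, the force and the opening at its end, in the units of the state.
- manip.observe(): the state, without advancing time (a new reading comes with each control period).
- manip.get_image(name): name is "scene" or "top"; returns the picture (384x512x3 uint8, red, green, blue); there is no depth.
- manip.calibration(name): a dict with "fx", "fy", "cx", "cy" (pixels), "R" (3x3) and "t" (3): a world point X has camera coordinates R X + t. Camera axes: x right, y down, z forward; pixel columns grow to the right and rows downward; lengths in m; the calibration is good to about 2 mm. A picture is of the moment at which its call begins. calibration takes no time and is no camera call.
- manip.job_done(): hands the job in, once; it reports no verdict.
Trained networks look in the newest picture that a camera, given by its name, has taken for a name from the list of things; names that differ only in an ending like _2 or _b are one class to them, and where a whole thing is asked for, a point or a joint stands for the part that bears it (a point fixed in the world has none). Each returns a list of dicts, best first, with "score" (0 to 1); they miss things now and then, are a little off and sometimes report something else, mostly with a low value. They report only what shows in the picture. A call takes as long as a camera call.
- manip.trace(label, camera): "mask" (384x512 bool, what is visible of it) and "box" ([left, top, right, bottom] in pixels, round what is visible of it).
- manip.landmark_of(label, camera): "location" ([row, column] in pixels: a listed point, or the origin of a listed thing).
The state is a dict: "time_s": time; "q": joint angles; "joint_velocities": joint speeds; "joint_torque": joint torques, N m; "tool_pos": TCP position; "ee_rot": TCP orientation; "force": force on the tool from outside, world axes, zero at the start; "wrist_torque": the same for the moment, N m; "opening": finger opening in m.
Only numpy, scipy, OpenCV 4.12 (cv2) and the standard library are available. Lean on these libraries where they do the work, as an engineer would, in place of code of your own. Each camera call takes 0.05 s, during which the arm holds its last target.

## Working session

There is one attempt and no reset: what is moved stays moved. The work goes in short steps, Python scripts to look and compute and a tool call to move; the robot and the scene stay as the last step left them, time stands still between calls to the robot, and variables do not carry over. Pictures are saved under pics/ and viewed, and the job is handed in when it is done.

Besides the shell and the picture viewer there is one more tool, called as name(argument=value, ...) on one line, values as JSON. step_arm: Moves the arm, as the interface text tells. Its arguments: {"type":"object","properties":{"delta_pos":{"type":"array","items":{"type":"array","items":{"type":"number"}}},"angular":{"type":"array","items":{"type":"array","items":{"type":"number"}}},"claw":{"type":"array","items":{"type":"number"}}},"required":["delta_pos","angular","claw"]}

```bash
mkdir -p pics; cat > h.py <<'E'
import numpy as np, cv2
from cell import manip
def save(cam,name):
    im=manip.get_image(cam); cv2.imwrite(f'pics/{name}.png',cv2.cvtColor(im,cv2.COLOR_RGB2BGR)); return im
def ray(cam,r,c):
    k=manip.calibration(cam);R=np.array(k['R']);t=np.array(k['t'])
    d=R.T@np.array([(c-k['cx'])/k['fx'],(r-k['cy'])/k['fy'],1.]);o=-R.T@t
    return o,d
def atz(cam,r,c,z):
    o,d=ray(cam,r,c);return o+d*(z-o[2])/d[2]
def proj(cam,X):
    k=manip.calibration(cam);p=np.array(k['R'])@np.asarray(X)+np.array(k['t'])
    return np.array([k['fy']*p[1]/p[2]+k['cy'],k['fx']*p[0]/p[2]+k['cx']])
def tri(l):
    A=0;b=0
    for cam,r,c in l:
        o,d=ray(cam,r,c);d=d/np.linalg.norm(d);P=np.eye(3)-np.outer(d,d);A=A+P;b=b+P@o
    return np.linalg.solve(A,b)
E
python3 - <<'E'
from h import *
for c in ('scene','top'):
    save(c,c+'0'); k=manip.calibration(c); print(c,k['fx'],np.round(-np.array(k['R']).T@np.array(k['t']),3))
names=['keypad','keypad_deck','red_cap','white_cap','blue_cap','puller_grip','puller','parts_tray','call_bell','espresso_cup_1','sugar_shaker']
for n in names:
    l=[]
    for c in ('scene','top'):
        d=manip.landmark_of(n,c)
        if d: print(n,c,np.round(d[0]['location'],1),round(d[0]['score'],2)); l.append((c,*d[0]['location']))
    if len(l)==2: print('   ',np.round(tri(l),4))
s=manip.observe();print(s)
E
```

```text
scene 377.4961603398174 [-0.158 -0.346  0.628]
top 355.5573765378483 [0.443 0.064 1.078]
keypad scene [233.2 254.6] 0.9
keypad top [214.5 277.7] 0.77
    [ 0.464   0.0154 -0.0021]
keypad_deck scene [229.3 250.7] 0.84
keypad_deck top [217.6 276.1] 0.74
    [0.4545 0.021  0.0155]
red_cap scene [223.3 256.8] 0.55
red_cap top [209.7 280. ] 0.59
    [0.476  0.0122 0.0232]
white_cap scene [219.  235.5] 0.52
white_cap top [210.9 255.6] 0.46
    [0.4759 0.081  0.0091]
blue_cap scene [228.1 278.5] 0.6
blue_cap top [212.4 295.1] 0.48
    [ 0.4722 -0.0397  0.0313]
puller_grip scene [181.2 181.1] 0.9
puller_grip top [207.8 193.7] 0.44
    [0.484  0.2576 0.0646]
puller scene [197.6 182.6] 0.7
puller top [208.4 195.6] 0.68
    [0.4849 0.2623 0.0074]
parts_tray scene [277.7 382.2] 0.98
parts_tray top [205.7 382.3] 0.67
    [ 0.4877 -0.3027 -0.0134]
call_bell scene [183.5 137.2] 0.91
call_bell top [208.  139.1] 0.78
    [ 0.4873  0.4386 -0.0044]
espresso_cup_1 scene [215.4 334.5] 0.77
espresso_cup_1 top [160.3 327.5] 0.71
    [ 0.6272 -0.1369  0.0023]
sugar_shaker scene [240.3 406.7] 0.98
sugar_shaker top [215.6 276.9] 0.6
    [ 0.4696 -0.1523  0.1076]
{'time_s': 1.2, 'q': array([-1.17590966,  0.46859247, -0.04861746,  1.53253661,  0.02408268,
        1.14099533, -0.08228877]), 'joint_velocities': array([ 2.33478676e-03,  3.48921597e-04, -3.56249982e-03, -2.22170862e-04,
       -1.10098529e-03,  4.55538339e-04,  9.86290234e-05]), 'joint_torque': array([-3.80641322e-04, -5.07840192e+01, -8.08024616e-02, -2.36446667e+01,
       -6.13763253e-02,  3.09260795e-02,  5.14941860e-06]), 'tool_pos': array([0.27752128, 0.61530059, 0.40476245]), 'ee_rot': array([-6.60655166e-01, -3.07129026e+00, -9.72443632e-05]), 'force': array([-0.34128679, -0.56587245, -0.04033313]), 'wrist_torque': array([ 0.03259595,  0.01806633, -0.00156258]), 'opening': 0.08672558680957333}
```

```bash
python3 - <<'E'
import cv2
for c in ('scene','top'):
    im=cv2.imread(f'pics/{c}0.png'); 
    if c=='top': im2=im[130:300,100:440]; cv2.imwrite('pics/top0z.png',cv2.resize(im2,None,fx=2.3,fy=2.3,interpolation=2))
    else: im2=im[130:330,100:440]; cv2.imwrite('pics/scene0z.png',cv2.resize(im2,None,fx=2.3,fy=2.3,interpolation=2))
E
```

```text
(no output)
```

View pics/top0z.png

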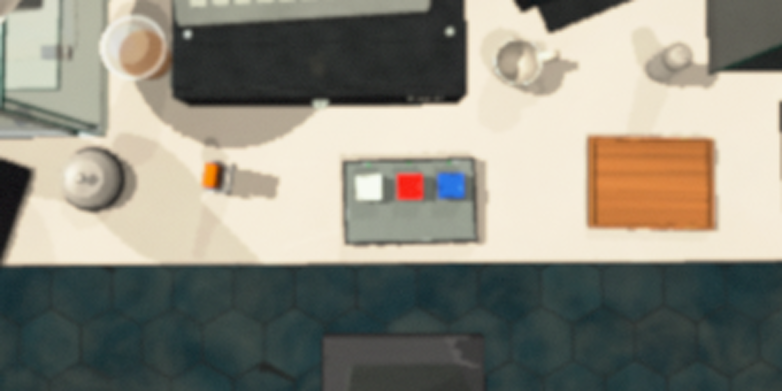

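View pics/scene0z.png

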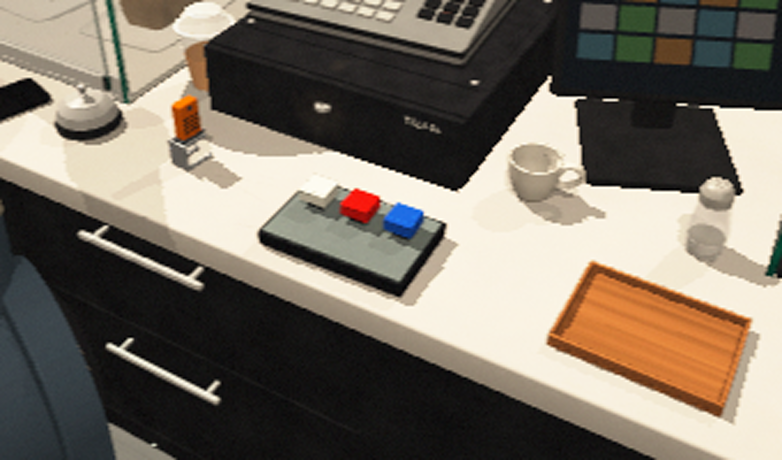

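View pics/scene0.png

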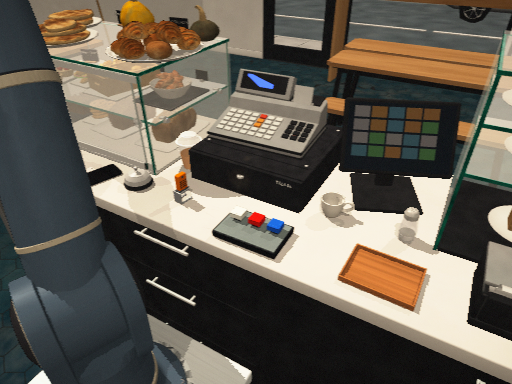

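```bash
python3 - <<'E'
import cv2,numpy as np
a=cv2.imread('pics/scene0.png')[165:210,160:220]; b=cv2.imread('pics/top0.png')[190:225,170:230]
a=cv2.resize(a,(600,450),interpolation=0); b=cv2.resize(b,(600,350),interpolation=0)
cv2.imwrite('pics/za.png',a);cv2.imwrite('pics/zb.png',b)
E
```

```text
(no output)
```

View pics/za.png

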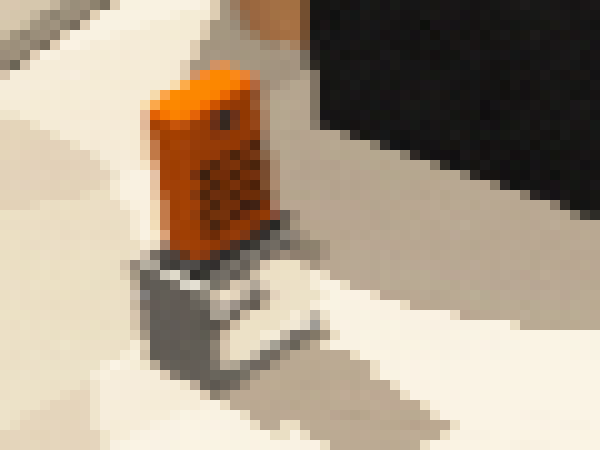

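View pics/zb.png

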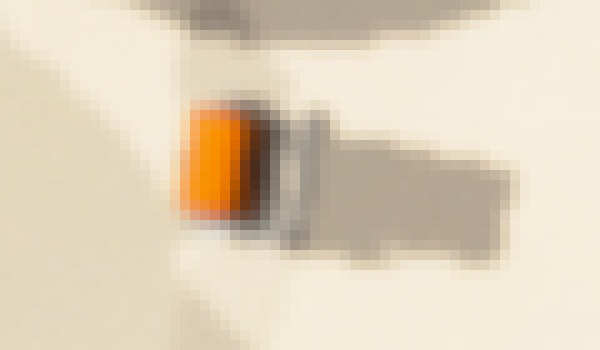

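```bash
cat > fit.py <<'E'
from h import *
from scipy.optimize import minimize
K={c:manip.calibration(c) for c in ('scene','top')}
def pr(c,X):
    k=K[c];p=X@np.array(k['R']).T+np.array(k['t'])
    return np.stack([k['fx']*p[:,0]/p[:,2]+k['cx'],k['fy']*p[:,1]/p[:,2]+k['cy']],1)
S=8
def soft(c,X):
    h=cv2.convexHull(pr(c,X).astype(np.float32))[:,0]
    m=np.zeros((384*S,512*S),np.uint8)
    cv2.fillConvexPoly(m,np.round((h+0.5)*S*16).astype(np.int32),255,shift=4)
    return cv2.resize(m,(512,384),interpolation=cv2.INTER_AREA)/255.
def box(x0,x1,y0,y1,z0,z1):
    return np.array([[a,b,c] for a in(x0,x1) for b in(y0,y1) for c in(z0,z1)])
def place(B,p):
    c,s=np.cos(p[2]),np.sin(p[2]);return B@np.array([[c,-s,0],[s,c,0],[0,0,1]]).T+np.array([p[0],p[1],0])
def fit(B,masks,p0):
    def f(p): 
        return sum(np.abs(soft(c,place(B,p))-m).sum()/m.sum() for c,m in masks.items())
    best=None
    for y0 in (-.2,0,.2):
        q=np.array(p0,float);q[2]+=y0
        sim=np.array([q]+[q+d for d in np.diag([.006,.006,.15])])
        r=minimize(f,q,method='Nelder-Mead',options=dict(initial_simplex=sim,xatol=2e-4,fatol=1e-3,maxfev=150))
        if best is None or r.fun<best.fun: best=r
    return best
def hsv(c,lo,hi,roi,name):
    im=cv2.cvtColor(cv2.imread(f'pics/{name}.png'),cv2.COLOR_BGR2HSV)
    m=cv2.inRange(im,np.array(lo),np.array(hi))>0
    o=np.zeros_like(m);a,b,d,e=roi;o[a:b,d:e]=m[a:b,d:e];return o.astype(float)
E
cat > f1.py <<'E'
from fit import *
om={'scene':hsv('scene',(3,170,70),(20,255,255),(165,200,170,195),'scene0'),'top':hsv('top',(3,170,70),(20,255,255),(195,215,185,200),'top0')}
B=box(-.015,.015,-.008,.008,.037,.085)
for c in om: 
    r=fit(B,{c:om[c]},[.484,.259,-.2]);print(c,om[c].sum(),np.round(r.x,4),r.fun)
r=fit(B,om,[.484,.259,-.2]);print('puller',np.round(r.x,4),r.fun)
km={}
for c in ('scene','top'):
    manip.get_image(c)
    d=manip.trace('keypad',c);m=d[0]['mask'].astype(float)
    for n in('red_cap','blue_cap','white_cap'):
        e=manip.trace(n,c)
        if e:
            mm=e[0]['mask']; print(c,n,e[0]['score'],mm.sum())
    km[c]=m;print(c,d[0]['score'],m.sum(),d[0]['box'])
K0=box(-.055,.055,-.086,.086,0,.022)
Kc=np.vstack([K0,])
r=fit(K0,km,[.458,.018,0]);print('keypad',np.round(r.x,4),r.fun)
for c in km:
    q=fit(K0,{c:km[c]},[.458,.018,0]);print(c,np.round(q.x,4),q.fun)
for n,lo,hi in(('red',(0,170,80),(8,255,255)),('blue',(105,150,60),(125,255,255))):
    cm={}
    for c in('scene','top'):
        roi=(200,240,240,300)
        cm[c]=hsv(c,lo,hi,roi,c+'0')
    q=fit(box(-.016,.016,-.016,.016,.030,.045),cm,[.477,.012 if n=='red' else -.04,0]);print(n,[m.sum() for m in cm.values()],np.round(q.x,4),q.fun)
E
python3 f1.py
```

```text
scene 168.0 [0.4906 0.2632 0.2673] 0.19260037348272643
top 56.0 [ 0.4893  0.2624 -0.1858] 0.726610644257703
puller [0.4916 0.2645 0.2305] 1.000233426704015
scene red_cap 0.53 173
scene blue_cap 0.56 196
scene white_cap 0.74 153
scene 0.72 2034.0 [211.6, 213.2, 293.9, 256.6]
top blue_cap 0.68 124
top white_cap 0.61 93
top 0.62 1804.0 [245.6, 200.6, 307.4, 238.6]
keypad [0.455  0.0171 0.019 ] 0.5006834746229878
scene [0.4566 0.0178 0.0297] 0.27938380858734846
top [0.4548 0.0166 0.0207] 0.21580800834746316
red [np.float64(177.0), np.float64(116.0)] [ 0.4733  0.0168 -0.0093] 0.21634770019443586
blue [np.float64(183.0), np.float64(90.0)] [ 0.4748 -0.0359  0.0236] 0.5538862102217936
```

```bash
cat > ov.py <<'E'
from fit import *
def wire(img,c,B,p,off,s,col):
    P=(pr(c,place(B,p))+.5-np.array(off))*s
    for i in range(8):
        for j in range(i):
            if bin(i^j).count('1')==1: cv2.line(img,tuple(np.int32(P[i])),tuple(np.int32(P[j])),col,1,cv2.LINE_AA)
def pboxes(d=0.):
    return [(box(-.015,.015,-.008,.008,.037,.085),(255,0,0)),(box(-.0193+d,-.0163+d,-.0145,.0145,0,.035),(0,160,0)),(box(-.0163+d,.0183+d,-.0145,-.0095,0,.003),(255,0,255)),(box(-.0163+d,.0183+d,.0095,.0145,0,.003),(255,0,255))]
def show(name,p,out,rs=(165,210,160,220),rt=(190,225,170,230),tag=('scene0','top0')):
    o=[]
    for c,(a,b,d,e),n in(('scene',rs,tag[0]),('top',rt,tag[1])):
        im=cv2.resize(cv2.imread(f'pics/{n}.png')[a:b,d:e],None,fx=10,fy=10,interpolation=0)
        for B,col in pboxes(): wire(im,c,B,p,(d,a),10,col)
        o.append(im)
    cv2.imwrite(f'pics/{out}.png',np.vstack(o)[:,:800])
E
python3 - <<'E'
from ov import *
show('',[.4875,.262,-.12],'ov1')
show('',[.4906,.2632,.26],'ov2')
a=cv2.imread('pics/ov1.png');b=cv2.imread('pics/ov2.png');cv2.imwrite('pics/ov12.png',cv2.resize(np.hstack([a,b]),None,fx=.66,fy=.66,interpolation=cv2.INTER_AREA))
E
```

```text
(no output)
```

View pics/ov12.png

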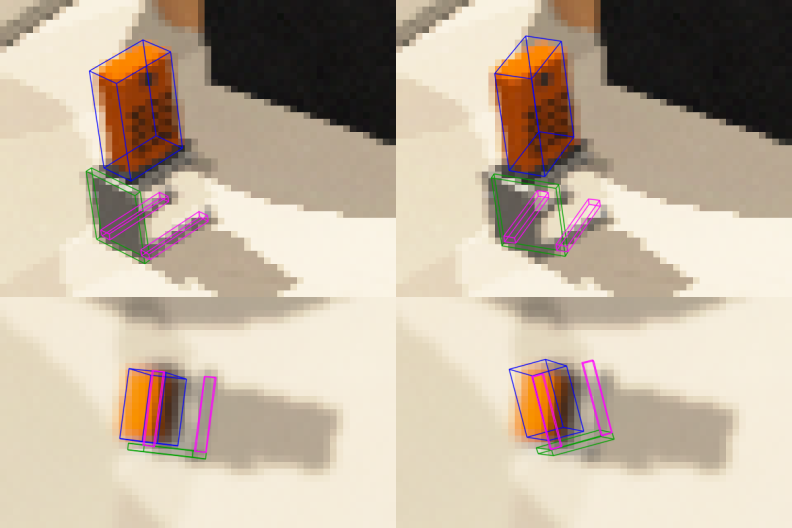

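```bash
python3 - <<'E'
from ov import *
from scipy.optimize import minimize
im=cv2.imread('pics/top0.png'); print(cv2.cvtColor(im,cv2.COLOR_BGR2HSV)[206,186:204].tolist())
om={'scene':hsv('scene',(3,150,60),(22,255,255),(165,200,170,195),'scene0'),'top':hsv('top',(0,90,0),(22,255,255),(195,215,186,199),'top0')}
B=box(-.0145,.0145,-.0075,.0075,.037,.085)
for ms in (['scene'],['top'],['scene','top']):
  for yaw in (-.25,-.18,-.12,-.06,0):
    f=lambda p:sum(np.abs(soft(c,place(B,[p[0],p[1],yaw]))-om[c]).sum()/om[c].sum() for c in ms)
    r=minimize(f,[.488,.261],method='Nelder-Mead',options=dict(initial_simplex=[[.488,.261],[.492,.261],[.488,.265]],xatol=2e-4,fatol=1e-3))
    print(ms,yaw,np.round(r.x,4),round(r.fun,3))
E
```

```text
[[20, 35, 243], [18, 65, 241], [15, 130, 242], [16, 202, 247], [17, 246, 248], [17, 255, 247], [16, 255, 240], [14, 249, 198], [12, 213, 116], [11, 156, 72], [10, 78, 85], [17, 38, 126], [18, 37, 180], [19, 39, 191], [19, 33, 163], [18, 37, 160], [18, 45, 175], [19, 46, 178]]
['scene'] -0.25 [0.4911 0.2634] 0.229
['scene'] -0.18 [0.4906 0.2636] 0.222
['scene'] -0.12 [0.4901 0.2631] 0.211
['scene'] -0.06 [0.4905 0.2635] 0.198
['scene'] 0 [0.4901 0.263 ] 0.186
['top'] -0.25 [0.4886 0.2654] 0.163
['top'] -0.18 [0.4884 0.2652] 0.153
['top'] -0.12 [0.4883 0.2651] 0.145
['top'] -0.06 [0.4882 0.2647] 0.141
['top'] 0 [0.4882 0.2648] 0.137
['scene', 'top'] -0.25 [0.4889 0.2645] 0.433
['scene', 'top'] -0.18 [0.4889 0.2644] 0.423
['scene', 'top'] -0.12 [0.4889 0.2644] 0.417
['scene', 'top'] -0.06 [0.4888 0.2641] 0.411
['scene', 'top'] 0 [0.4884 0.2643] 0.411
```

```bash
cat > plan.py <<'E'
from h import *
from scipy.spatial.transform import Rotation as Ro
def st():
    s=manip.observe();R=Ro.from_rotvec(s['ee_rot']);x=R.as_matrix()
    print('t',round(s['time_s'],2),'pos',np.round(s['tool_pos']*1e3,2),'F',np.round(s['force'],2),'M',np.round(s['wrist_torque'],2),'open',round(s['opening']*1e3,2),'yawY',round(np.degrees(np.arctan2(x[1,1],x[0,1])),2),'tilt',np.round(np.degrees(x[:2,2]),2)); return s
def plan(goal,yawY,vmax=45):
    """goal TCP mm; yawY deg direction of tool y. tool pointing down"""
    s=st();p=s['tool_pos']*1e3;R=Ro.from_rotvec(s['ee_rot'])
    th=np.radians(yawY);Y=np.array([np.cos(th),np.sin(th),0]);Z=np.array([0,0,-1.]);X=np.cross(Y,Z)
    G=Ro.from_matrix(np.stack([X,Y,Z],1));dr=(R.inv()*G).as_rotvec(degrees=True);d=np.array(goal)-p
    n=max(1,int(np.ceil(max(np.linalg.norm(d)/vmax,np.linalg.norm(dr)/7))))
    rd=np.round(dr/n,2);rows=[]
    for i in range(n):
        step=(np.array(goal)-p)/(n-i)
        v=np.round(R.inv().apply(step),1);p=p+R.apply(v);R=R*Ro.from_rotvec(rd,degrees=True);rows.append(v.tolist())
    print(n,rows,'ang',rd.tolist(),'end',p.round(1))
E
python3 -c "
from plan import *
plan([489,263.5,300],82.6)"
```

```text
t 1.7 pos [277.54 615.31 404.81] F [-0.52 -0.48 -0.39] M [-0.05 -0.02 -0.02] open 87.2 yawY 65.72 tilt [0.   0.01]
10 [[-33.7, -23.4, 10.5], [-33.0, -24.4, 10.5], [-32.3, -25.3, 10.5], [-31.6, -26.3, 10.5], [-30.8, -27.2, 10.5], [-29.9, -28.1, 10.5], [-29.1, -28.9, 10.4], [-28.2, -29.8, 10.5], [-27.4, -30.6, 10.4], [-26.4, -31.4, 10.5]] ang [0.0, -0.0, -1.69] end [488.9 263.5 300. ]
```

step_arm(delta_pos=[[-33.7,-23.4,10.5],[-33.0,-24.4,10.5],[-32.3,-25.3,10.5],[-31.6,-26.3,10.5],[-30.8,-27.2,10.5],[-29.9,-28.1,10.5],[-29.1,-28.9,10.4],[-28.2,-29.8,10.5],[-27.4,-30.6,10.4],[-26.4,-31.4,10.5],[0,0,0],[0,0,0]], angular=[[0,0,-1.69],[0,0,-1.69],[0,0,-1.69],[0,0,-1.69],[0,0,-1.69],[0,0,-1.69],[0,0,-1.69],[0,0,-1.69],[0,0,-1.69],[0,0,-1.69],[0,0,0],[0,0,0]], claw=[-1,-1,-1,-1,-1,-1,-1,-1,-1,-1,-1,-1])

```text
time_s: 2.9
tool_pos: [0.4895, 0.2625, 0.2998]
ee_rot: [-0.207, -3.135, -0.0]
force: [-0.6, 1.2, 0.7]
opening: 0.0872
```

```bash
python3 -c "
from plan import *
plan([489,263.5,227],82.6)
save('scene','s1');save('top','t1')
a=cv2.imread('pics/s1.png')[120:230,120:270];b=cv2.imread('pics/t1.png')[150:260,140:290]
cv2.imwrite('pics/z1.png',cv2.resize(np.hstack([a,b]),None,fx=2.6,fy=2.6,interpolation=0))"
```

```text
t 2.9 pos [489.49 262.52 299.85] F [-0.59  1.22  0.74] M [0.08 0.06 0.  ] open 87.24 yawY 82.45 tilt [-0.01  0.  ]
2 [[0.3, 0.5, 36.4], [0.3, 0.4, 36.4]] ang [0.0, -0.01, -0.07] end [489.  263.5 227. ]
```

View pics/z1.png

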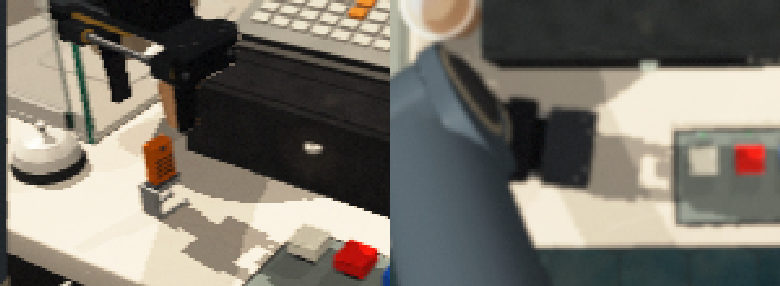

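step_arm(delta_pos=[[0,0,25],[0,0,25],[0,0,15],[0,0,7],[0,0,0],[0,0,0]], angular=[[0,0,0],[0,0,0],[0,0,0],[0,0,0],[0,0,0],[0,0,0]], claw=[-1,-1,-1,-1,-1,-1])

```text
time_s: 3.6
tool_pos: [0.489, 0.2644, 0.2287]
ee_rot: [0.2, 3.134, 0.002]
force: [-0.1, 0.4, -0.1]
opening: 0.0872
```

```bash
python3 -c "
from plan import *
st()
save('scene','s2')
a=cv2.imread('pics/s2.png')[130:230,140:260]
cv2.imwrite('pics/z2.png',cv2.resize(a,None,fx=6,fy=6,interpolation=0))"
```

```text
t 3.6 pos [488.98 264.4  228.69] F [-0.11  0.41 -0.1 ] M [-0.03  0.03 -0.02] open 87.24 yawY 82.69 tilt [0.06 0.06]
```

View pics/z2.png

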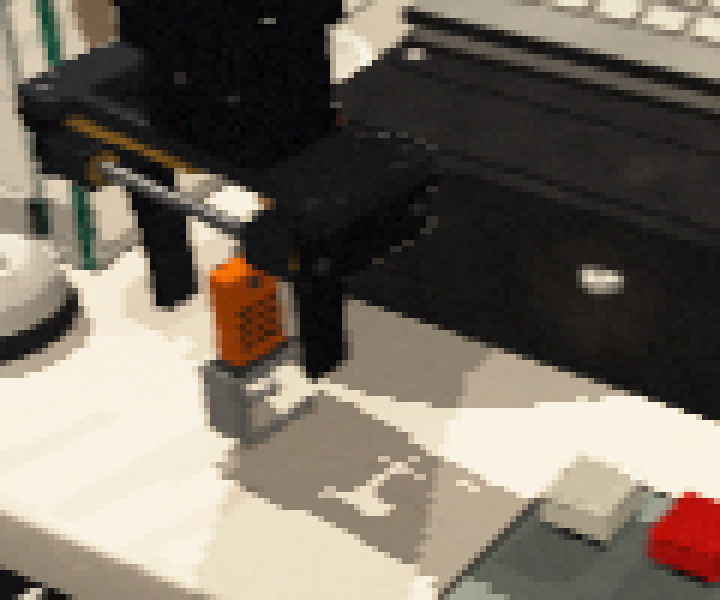

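step_arm(delta_pos=[[0,0,0],[0,0,0],[0,0,0],[0,0,0],[0,0,0],[0,0,0],[0,0,0],[0,0,0]], angular=[[0,0,0],[0,0,0],[0,0,0],[0,0,0],[0,0,0],[0,0,0],[0,0,0],[0,0,0]], claw=[0.3,0.5,0.7,1,1,1,1,1])

```text
time_s: 4.45
tool_pos: [0.4889, 0.2635, 0.2279]
ee_rot: [-0.202, -3.135, -0.0]
force: [0.4, 0.1, 0.3]
opening: 0.0312
```

```bash
python3 -c "
from plan import *
st()
save('scene','s3')
a=cv2.imread('pics/s3.png')[130:230,140:260]
cv2.imwrite('pics/z3.png',cv2.resize(a,None,fx=6,fy=6,interpolation=0))"
```

```text
t 4.45 pos [488.95 263.47 227.92] F [0.42 0.11 0.29] M [ 0.02 -0.   -0.01] open 31.17 yawY 82.62 tilt [-0.  0.]
```

View pics/z3.png

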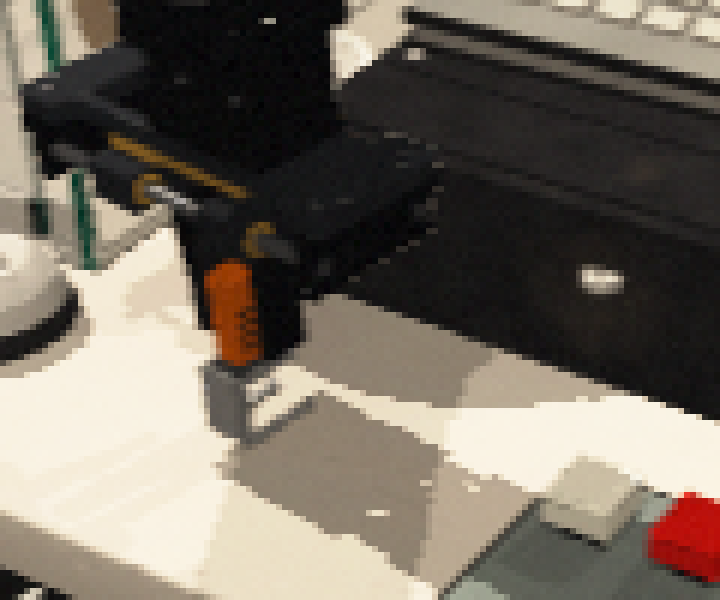

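step_arm(delta_pos=[[0,0,0],[0,0,0],[0,0,0],[0,0,0],[0,0,0]], angular=[[0,0,0],[0,0,0],[0,0,0],[0,0,0],[0,0,0]], claw=[1,1,1,1,1])

```text
time_s: 5.0
tool_pos: [0.4889, 0.2635, 0.2279]
ee_rot: [-0.202, -3.135, -0.0]
force: [0.4, 0.9, -0.8]
opening: 0.0162
```

```bash
python3 -c "
from plan import *
st()"
```

```text
t 5.0 pos [488.94 263.48 227.92] F [ 0.38  0.89 -0.83] M [ 0.01 -0.07 -0.02] open 16.24 yawY 82.62 tilt [-0.    0.01]
```

```bash
python3 - <<'E'
from plan import *
plan([428,17,310],91.2)
from fit import *
for n,lo,hi,roi in(('red',(0,150,60),(8,255,255),None),('blue',(105,130,50),(128,255,255),None)):
    for c in('scene','top'):
        m=hsv(c,lo,hi,(200,245,235,305),c+'0')
        # top-face only: bright
        for y in(0,):
            r=fit(box(-.016,.016,-.016,.016,.030,.045),{c:m},[.474,.017 if n=='red' else -.036,0.01]);print(n,c,np.round(r.x,4),round(r.fun,3))
for c in('scene','top'):
    im=cv2.imread(f'pics/{c}0.png')
    cv2.imwrite(f'pics/k{c}.png',cv2.resize(im[195:245,235:310],None,fx=10,fy=10,interpolation=0))
E
```

```text
t 5.0 pos [488.94 263.48 227.92] F [ 0.38  0.89 -0.83] M [ 0.01 -0.07 -0.02] open 16.24 yawY 82.62 tilt [-0.    0.01]
6 [[4.8, -42.0, -13.7], [5.8, -41.9, -13.7], [6.9, -41.8, -13.7], [7.9, -41.6, -13.7], [9.0, -41.3, -13.6], [10.0, -41.1, -13.7]] ang [0.0, -0.0, -1.43] end [428.  17. 310.]
red scene [0.4739 0.0153 0.0327] 0.085
red top [ 0.4729  0.0172 -0.0075] 0.052
blue scene [ 0.4748 -0.0363  0.0605] 0.091
blue top [ 0.4756 -0.0345 -0.0043] 0.088
```

View pics/ktop.png

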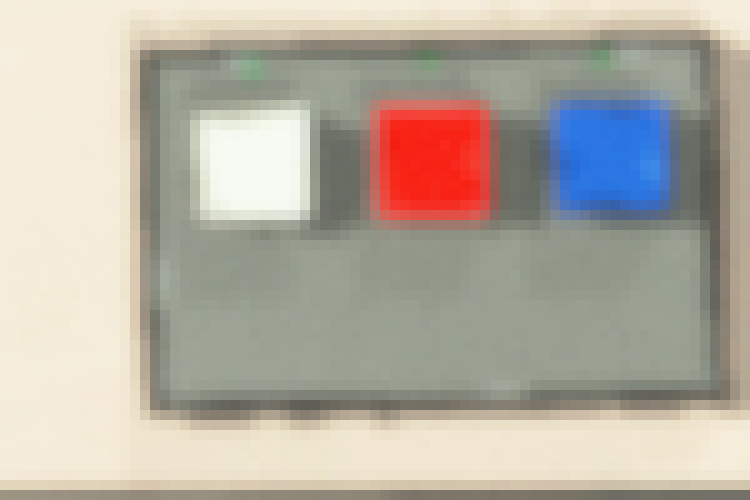

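View pics/kscene.png

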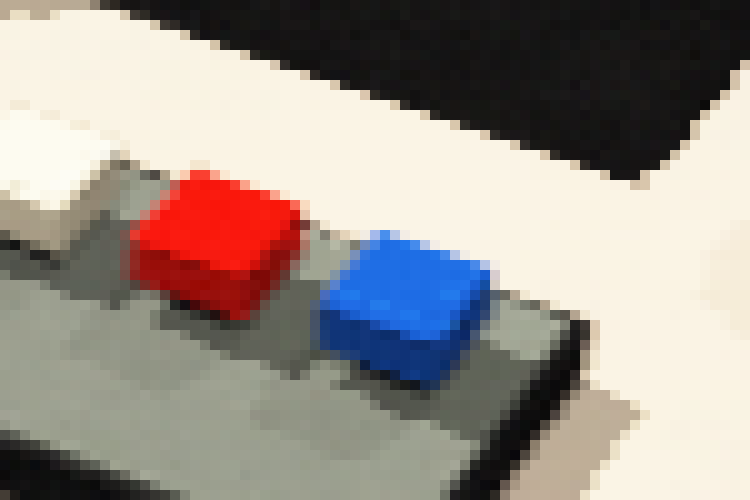

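step_arm(delta_pos=[[0,0,-30],[4.8,-42.0,-10],[5.8,-41.9,-10],[6.9,-41.8,-10],[7.9,-41.6,-10],[9.0,-41.3,-12],[10.0,-41.1,0],[1.5,-1.6,0],[0,0,0],[0,0,0]], angular=[[0,0,0],[0,0,-1.46],[0,0,-1.46],[0,0,-1.46],[0,0,-1.46],[0,0,-1.46],[0,0,-1.46],[0,0,0],[0,0,0],[0,0,0]], claw=[1,1,1,1,1,1,1,1,1,1])

```text
time_s: 6.0
tool_pos: [0.4271, 0.0162, 0.3099]
ee_rot: [-0.04, 3.141, 0.001]
force: [0.2, 0.4, -0.9]
opening: 0.016
```

```bash
python3 -c "
from plan import *
plan([427.3,15.4,280],91.4)
save('scene','s4');save('top','t4')
a=cv2.imread('pics/s4.png')[150:260,190:310];b=cv2.imread('pics/t4.png')[160:270,210:330]
cv2.imwrite('pics/z4.png',cv2.resize(np.hstack([a,b]),None,fx=3.3,fy=3.3,interpolation=0))"
```

```text
t 6.0 pos [427.11  16.22 309.94] F [ 0.2   0.41 -0.87] M [ 0.06 -0.02  0.03] open 16.02 yawY 91.45 tilt [0.02 0.03]
1 [[-0.2, -0.8, 29.9]] ang [0.03, 0.02, 0.05] end [427.3  15.4 280. ]
```

View pics/z4.png

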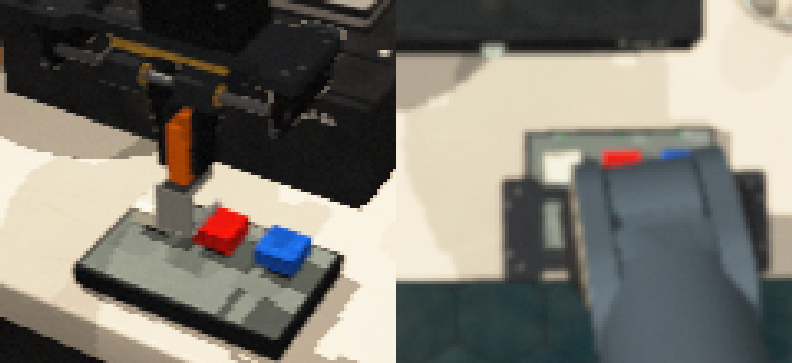

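step_arm(delta_pos=[[-0.2,-0.8,25],[0,0,20],[0,0,10],[0,0,3.3],[0,0,0],[0,0,0],[0,0,0]], angular=[[0,0,0],[0,0,0],[0,0,0],[0,0,0],[0,0,0],[0,0,0],[0,0,0]], claw=[1,1,1,1,1,1,1])

```text
time_s: 6.8
tool_pos: [0.4275, 0.0146, 0.2523]
ee_rot: [-0.038, 3.14, 0.0]
force: [-0.3, 0.0, -1.1]
opening: 0.0155
```

```bash
python3 -c "
from plan import *
s=st()
save('scene','s5')
from ov import *
a=cv2.imread('pics/s5.png')
r=(185,235,225,285)
for d in (-.004,0,.004):
  im=cv2.resize(a[r[0]:r[1],r[2]:r[3]],None,fx=8,fy=8,interpolation=0)
  p=[s['tool_pos'][0],s['tool_pos'][1],np.radians(1.45)]; z=s['tool_pos'][2]-.2279
  for B,col in pboxes(d): wire(im,'scene',B+np.array([0,0,z]),p,(r[2],r[0]),8,col)
  cv2.imwrite(f'pics/z5_{int(d*1e3)}.png',im)
A=[cv2.imread(f'pics/z5_{k}.png') for k in (-4,0,4)]
raw=cv2.resize(a[r[0]:r[1],r[2]:r[3]],None,fx=8,fy=8,interpolation=0)
o=np.vstack([np.hstack([raw,A[0]]),np.hstack(A[1:])]);cv2.imwrite('pics/z5.png',cv2.resize(o,(792,660))[:600+60])
"
```

```text
t 6.8 pos [427.47  14.63 252.33] F [-0.28  0.03 -1.07] M [ 0.01 -0.01 -0.02] open 15.49 yawY 91.38 tilt [0.09 0.02]
```

View pics/z5.png

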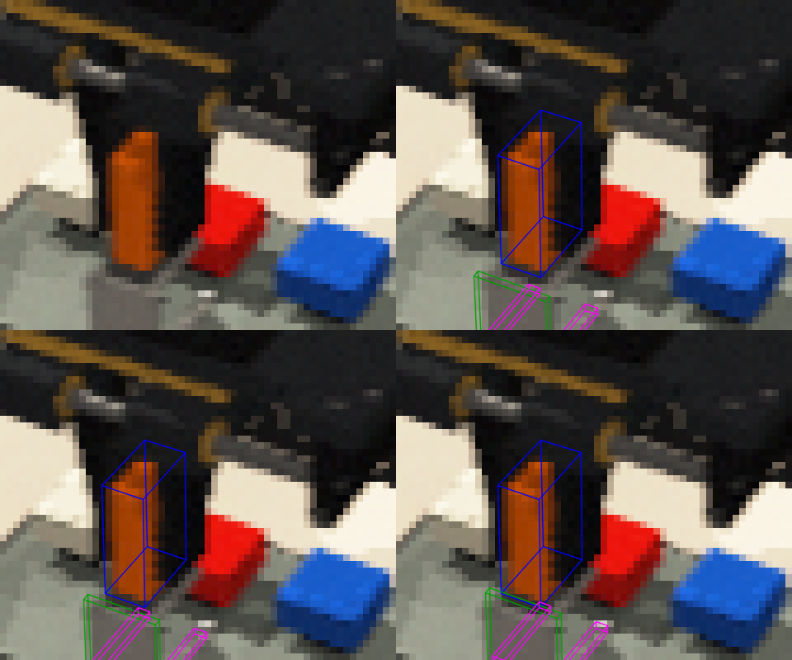

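step_arm(delta_pos=[[0,0.6,0.4],[0,0,0],[0,0,0]], angular=[[0,0,0],[0,0,0],[0,0,0]], claw=[1,1,1])

```text
time_s: 7.15
tool_pos: [0.4271, 0.0151, 0.2514]
ee_rot: [-0.038, 3.141, 0.0]
force: [-1.0, 0.8, -0.2]
opening: 0.0163
```

```bash
python3 -c "
from plan import *
s=st()"
```

```text
t 7.15 pos [427.08  15.12 251.36] F [-0.97  0.76 -0.16] M [0.11 0.03 0.  ] open 16.28 yawY 91.38 tilt [0.01 0.01]
```

step_arm(delta_pos=[[-5,0,0],[-5,0,0],[-5,0,0],[-5,0,0],[-3,0,0],[0,0,0]], angular=[[0,0,0],[0,0,0],[0,0,0],[0,0,0],[0,0,0],[0,0,0]], claw=[1,1,1,1,1,1])

```text
time_s: 7.75
tool_pos: [0.4506, 0.0157, 0.2512]
ee_rot: [-0.038, 3.141, 0.0]
force: [-0.3, -0.2, -0.9]
opening: 0.0156
```

```bash
python3 -c "
from plan import *
s=st()
save('scene','s6')
a=cv2.imread('pics/s6.png')
cv2.imwrite('pics/z6.png',cv2.resize(a[185:240,225:300],None,fx=9,fy=9,interpolation=0))"
```

```text
t 7.75 pos [450.61  15.72 251.19] F [-0.26 -0.17 -0.91] M [-0.   -0.02  0.02] open 15.64 yawY 91.37 tilt [0.02 0.01]
```

View pics/z6.png

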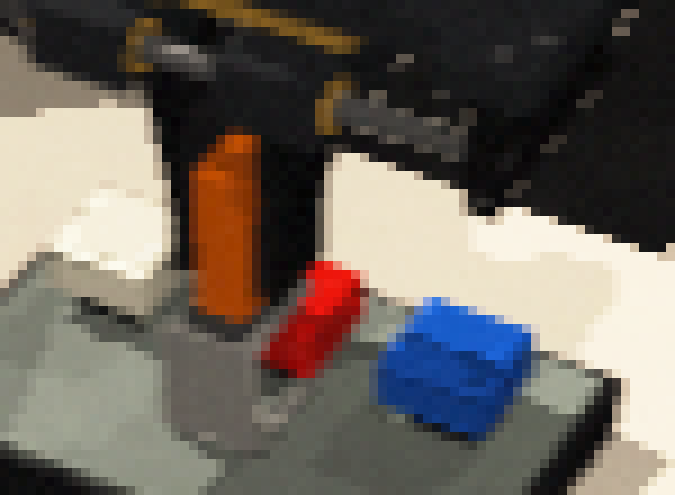

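step_arm(delta_pos=[[-2,0,0],[-2,0,0],[-2,0,0],[-2,0,0],[0,0,0]], angular=[[0,0,0],[0,0,0],[0,0,0],[0,0,0],[0,0,0]], claw=[1,1,1,1,1])

```text
time_s: 8.3
tool_pos: [0.4584, 0.0159, 0.2513]
ee_rot: [-0.038, 3.141, 0.0]
force: [0.0, 0.0, -0.4]
opening: 0.0158
```

step_arm(delta_pos=[[-2,0,0],[-2,0,0],[-1,0,0],[0,0,0]], angular=[[0,0,0],[0,0,0],[0,0,0],[0,0,0]], claw=[1,1,1,1])

```text
time_s: 8.7
tool_pos: [0.4632, 0.016, 0.2512]
ee_rot: [-0.038, 3.141, 0.0]
force: [-0.2, 0.7, -2.0]
opening: 0.0157
```

```bash
python3 -c "
from plan import *
s=st()
save('scene','s7')
a=cv2.imread('pics/s7.png')
cv2.imwrite('pics/z7.png',cv2.resize(a[185:240,225:300],None,fx=9,fy=9,interpolation=0))"
```

```text
t 8.7 pos [463.24  16.01 251.21] F [-0.19  0.68 -2.01] M [ 0.03  0.06 -0.04] open 15.72 yawY 91.38 tilt [0.01 0.  ]
```

View pics/z7.png

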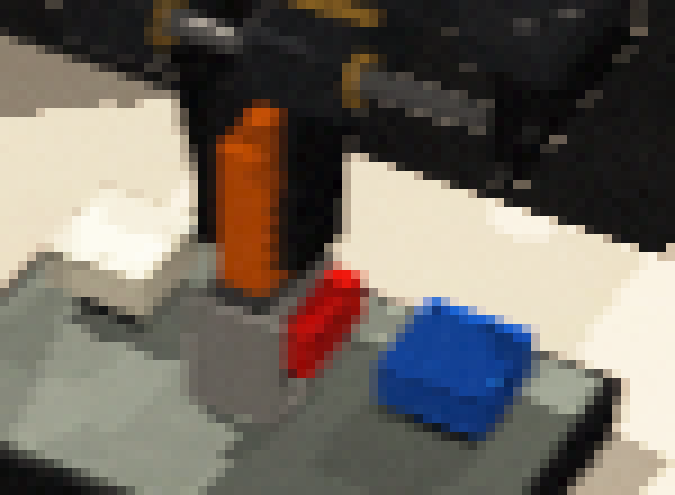

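step_arm(delta_pos=[[-1,0,0],[-1,0,0],[-1,0,0],[-1,0,0],[0,0,0]], angular=[[0,0,0],[0,0,0],[0,0,0],[0,0,0],[0,0,0]], claw=[1,1,1,1,1])

```text
time_s: 9.25
tool_pos: [0.4672, 0.0161, 0.2512]
ee_rot: [-0.038, 3.141, 0.0]
force: [0.7, -0.3, -0.4]
opening: 0.0157
```

step_arm(delta_pos=[[-1,0,0],[-0.5,0,0],[0,0,0]], angular=[[0,0,0],[0,0,0],[0,0,0]], claw=[1,1,1])

```text
time_s: 9.55
tool_pos: [0.4686, 0.0161, 0.2512]
ee_rot: [-0.038, 3.141, 0.0]
force: [-0.2, 0.1, -2.0]
opening: 0.0157
```

step_arm(delta_pos=[[-0.5,0,0],[-0.5,0,0],[0,0,0]], angular=[[0,0,0],[0,0,0],[0,0,0]], claw=[1,1,1])

```text
time_s: 9.85
tool_pos: [0.4696, 0.0162, 0.2512]
ee_rot: [-0.038, 3.141, 0.0]
force: [-0.4, 0.1, -0.6]
opening: 0.0158
```

step_arm(delta_pos=[[-0.5,0,0],[-0.5,0,0],[0,0,0]], angular=[[0,0,0],[0,0,0],[0,0,0]], claw=[1,1,1])

```text
time_s: 10.15
tool_pos: [0.4706, 0.0161, 0.2512]
ee_rot: [-0.038, 3.141, 0.0]
force: [-0.2, -0.5, -0.1]
opening: 0.0153
```

step_arm(delta_pos=[[-0.5,0,0],[-0.3,0,0],[0,0,0]], angular=[[0,0,0],[0,0,0],[0,0,0]], claw=[1,1,1])

```text
time_s: 10.45
tool_pos: [0.4714, 0.0162, 0.2512]
ee_rot: [-0.038, 3.141, 0.0]
force: [-0.3, -0.2, -0.5]
opening: 0.0155
```

step_arm(delta_pos=[[-0.5,0,0],[-0.3,0,0],[0,0,0]], angular=[[0,0,0],[0,0,0],[0,0,0]], claw=[1,1,1])

```text
time_s: 10.75
tool_pos: [0.4722, 0.0162, 0.2512]
ee_rot: [-0.038, 3.141, 0.0]
force: [0.1, -0.3, -0.1]
opening: 0.0155
```

```bash
python3 -c "
from plan import *
s=st()
save('scene','s8')
a=cv2.imread('pics/s8.png')
cv2.imwrite('pics/z8.png',cv2.resize(a[185:240,225:300],None,fx=9,fy=9,interpolation=0))"
```

```text
t 10.75 pos [472.23  16.22 251.24] F [ 0.12 -0.31 -0.11] M [0.04 0.02 0.04] open 15.48 yawY 91.38 tilt [0.01 0.01]
```

View pics/z8.png

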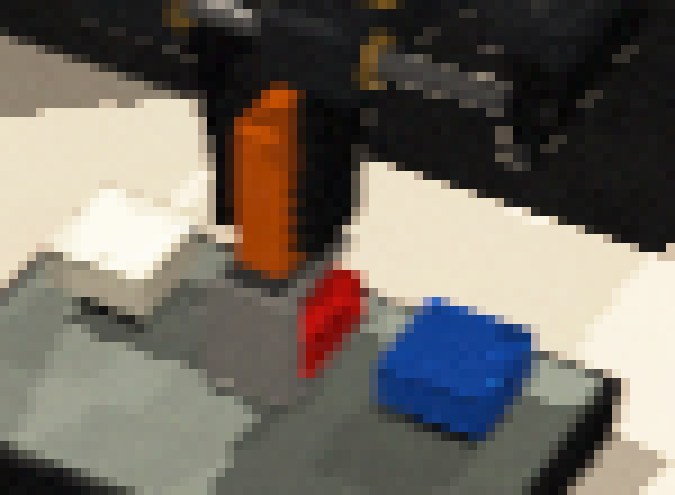

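step_arm(delta_pos=[[-0.5,0,0],[-0.3,0,0],[0,0,0]], angular=[[0,0,0],[0,0,0],[0,0,0]], claw=[1,1,1])

```text
time_s: 11.1
tool_pos: [0.473, 0.0162, 0.2512]
ee_rot: [-0.038, 3.141, 0.0]
force: [-0.2, -0.6, 0.4]
opening: 0.0158
```

step_arm(delta_pos=[[-0.4,0,0],[-0.3,0,0],[0,0,0]], angular=[[0,0,0],[0,0,0],[0,0,0]], claw=[1,1,1])

```text
time_s: 11.4
tool_pos: [0.4737, 0.0163, 0.2512]
ee_rot: [0.038, -3.141, -0.0]
force: [-0.3, -0.1, -0.9]
opening: 0.0156
```

step_arm(delta_pos=[[-0.4,0,0],[-0.3,0,0],[0,0,0]], angular=[[0,0,0],[0,0,0],[0,0,0]], claw=[1,1,1])

```text
time_s: 11.7
tool_pos: [0.4744, 0.0163, 0.2512]
ee_rot: [-0.038, 3.141, 0.0]
force: [0.2, 0.0, -0.8]
opening: 0.0159
```

step_arm(delta_pos=[[-0.4,0,0],[-0.2,0,0],[0,0,0]], angular=[[0,0,0],[0,0,0],[0,0,0]], claw=[1,1,1])

```text
time_s: 12.0
tool_pos: [0.475, 0.0163, 0.2512]
ee_rot: [0.038, -3.141, -0.0]
force: [-0.1, -0.1, -1.3]
opening: 0.0161
```

step_arm(delta_pos=[[-0.3,0,0],[-0.2,0,0],[0,0,0]], angular=[[0,0,0],[0,0,0],[0,0,0]], claw=[1,1,1])

```text
time_s: 12.3
tool_pos: [0.4755, 0.0163, 0.2512]
ee_rot: [0.038, -3.141, -0.0]
force: [-0.4, -0.1, -1.2]
opening: 0.0157
```

step_arm(delta_pos=[[-0.3,0,0],[-0.2,0,0],[0,0,0]], angular=[[0,0,0],[0,0,0],[0,0,0]], claw=[1,1,1])

```text
time_s: 12.6
tool_pos: [0.476, 0.0163, 0.2512]
ee_rot: [-0.038, 3.141, 0.0]
force: [-0.9, 0.3, -1.0]
opening: 0.0158
```

```bash
python3 -c "
from plan import *
s=st()
save('scene','s9')
a=cv2.imread('pics/s9.png')
cv2.imwrite('pics/z9.png',cv2.resize(a[185:240,225:300],None,fx=9,fy=9,interpolation=0))"
```

```text
t 12.6 pos [475.99  16.3  251.21] F [-0.9   0.31 -0.97] M [ 0.02  0.05 -0.01] open 15.79 yawY 91.38 tilt [0. 0.]
```

View pics/z9.png

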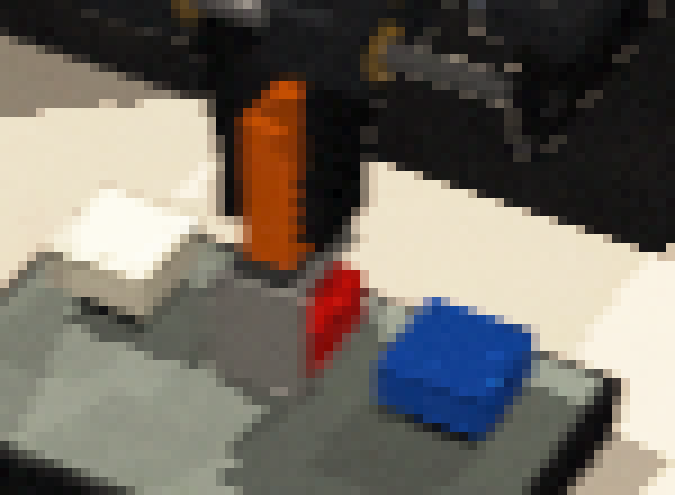

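step_arm(delta_pos=[[-0.3,0,0],[0,0,0],[0,0,0]], angular=[[0,0,0],[0,0,0],[0,0,0]], claw=[1,1,1])

```text
time_s: 12.95
tool_pos: [0.4761, 0.0163, 0.2512]
ee_rot: [0.038, -3.141, -0.0]
force: [-0.2, -0.1, -0.6]
opening: 0.0158
```

step_arm(delta_pos=[[-0.3,0,0],[0,0,0],[0,0,0]], angular=[[0,0,0],[0,0,0],[0,0,0]], claw=[1,1,1])

```text
time_s: 13.25
tool_pos: [0.4763, 0.0163, 0.2511]
ee_rot: [0.038, -3.14, -0.0]
force: [-1.8, 0.1, 0.4]
opening: 0.0156
```

step_arm(delta_pos=[[-0.3,0,0],[0,0,0],[0,0,0]], angular=[[0,0,0],[0,0,0],[0,0,0]], claw=[1,1,1])

```text
time_s: 13.55
tool_pos: [0.4765, 0.0163, 0.2511]
ee_rot: [0.038, -3.14, -0.0]
force: [-3.3, -0.4, 1.5]
opening: 0.0157
```

step_arm(delta_pos=[[0.4,0,0],[0,0,-0.6],[0,0,-0.6],[0,0,-0.6],[0,0,-0.5],[0,0,-0.4],[0,0,-0.2],[0,0,0]], angular=[[0,0,0],[0,0,0],[0,0,0],[0,0,0],[0,0,0],[0,0,0],[0,0,0],[0,0,0]], claw=[1,1,1,1,1,1,1,1])

```text
time_s: 14.35
tool_pos: [0.4763, 0.0163, 0.254]
ee_rot: [0.038, -3.141, -0.0]
force: [-2.4, 0.1, -2.5]
opening: 0.0154
```

step_arm(delta_pos=[[0,0,-0.2],[0,0,0],[0,0,0]], angular=[[0,0,0],[0,0,0],[0,0,0]], claw=[1,1,1])

```text
time_s: 14.65
tool_pos: [0.4763, 0.0163, 0.2542]
ee_rot: [0.038, -3.141, -0.0]
force: [-3.7, -0.1, -3.3]
opening: 0.0157
```

```bash
python3 -c "
from plan import *
s=st()
save('scene','s10')
a=cv2.imread('pics/s10.png')
cv2.imwrite('pics/z10.png',cv2.resize(a[185:240,225:300],None,fx=9,fy=9,interpolation=0))"
```

```text
t 14.65 pos [476.28  16.3  254.22] F [-3.74 -0.1  -3.26] M [-0.03  0.9  -0.04] open 15.71 yawY 91.38 tilt [-0.03  0.  ]
```

View pics/z10.png

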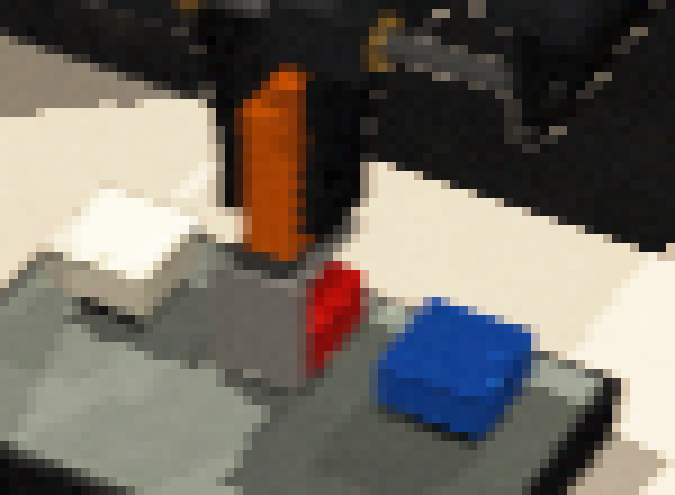

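step_arm(delta_pos=[[0.4,0,0],[0,0,0],[0,0,0]], angular=[[0,0,0],[0,0,0],[0,0,0]], claw=[1,1,1])

```text
time_s: 15.0
tool_pos: [0.4761, 0.0163, 0.2544]
ee_rot: [-0.038, 3.141, 0.0]
force: [-2.6, -0.2, -3.1]
opening: 0.0157
```

```bash
python3 -c "
from plan import *
s=st()"
```

```text
t 15.0 pos [476.1   16.3  254.35] F [-2.6  -0.22 -3.07] M [-0.1   0.82 -0.01] open 15.66 yawY 91.38 tilt [0.01 0.  ]
```

step_arm(delta_pos=[[0.2,0,-0.2],[0,0,0],[0,0,0]], angular=[[0,0,0],[0,0,0],[0,0,0]], claw=[1,1,1])

```text
time_s: 15.3
tool_pos: [0.476, 0.0163, 0.2546]
ee_rot: [-0.038, 3.141, 0.0]
force: [-3.0, -0.7, -1.9]
opening: 0.0156
```

step_arm(delta_pos=[[0,0,-0.2],[0,0,0],[0,0,0]], angular=[[0,0,0],[0,0,0],[0,0,0]], claw=[1,1,1])

```text
time_s: 15.6
tool_pos: [0.476, 0.0163, 0.2548]
ee_rot: [-0.038, 3.141, 0.0]
force: [-2.9, -0.6, -2.2]
opening: 0.016
```

step_arm(delta_pos=[[0,0,-0.2],[0,0,0],[0,0,0]], angular=[[0,0,0],[0,0,0],[0,0,0]], claw=[1,1,1])

```text
time_s: 15.9
tool_pos: [0.476, 0.0163, 0.255]
ee_rot: [-0.038, 3.141, 0.0]
force: [-2.5, 0.0, -1.9]
opening: 0.0159
```

step_arm(delta_pos=[[0.1,0,-0.2],[0,0,0],[0,0,0]], angular=[[0,0,0],[0,0,0],[0,0,0]], claw=[1,1,1])

```text
time_s: 16.2
tool_pos: [0.4759, 0.0164, 0.2552]
ee_rot: [-0.038, 3.141, 0.0]
force: [-1.2, 0.0, -2.0]
opening: 0.0159
```

step_arm(delta_pos=[[0,0,-0.2],[0,0,0],[0,0,0]], angular=[[0,0,0],[0,0,0],[0,0,0]], claw=[1,1,1])

```text
time_s: 16.5
tool_pos: [0.4759, 0.0163, 0.2554]
ee_rot: [-0.038, 3.141, 0.0]
force: [-1.0, -0.6, -1.4]
opening: 0.0159
```

step_arm(delta_pos=[[0,0,-0.2],[0,0,0],[0,0,0]], angular=[[0,0,0],[0,0,0],[0,0,0]], claw=[1,1,1])

```text
time_s: 16.8
tool_pos: [0.4759, 0.0163, 0.2556]
ee_rot: [-0.038, 3.141, 0.0]
force: [-0.9, -0.2, -2.6]
opening: 0.0159
```

step_arm(delta_pos=[[0,0,-0.2],[0,0,0],[0,0,0]], angular=[[0,0,0],[0,0,0],[0,0,0]], claw=[1,1,1])

```text
time_s: 17.1
tool_pos: [0.4759, 0.0163, 0.2558]
ee_rot: [-0.038, 3.141, 0.0]
force: [-0.6, -0.4, -3.1]
opening: 0.0159
```

step_arm(delta_pos=[[0,0,-0.2],[0,0,0],[0,0,0]], angular=[[0,0,0],[0,0,0],[0,0,0]], claw=[1,1,1])

```text
time_s: 17.4
tool_pos: [0.4759, 0.0163, 0.2559]
ee_rot: [-0.038, 3.141, 0.0]
force: [0.4, 0.0, -4.3]
opening: 0.0157
```

step_arm(delta_pos=[[0,0,-0.2],[0,0,0],[0,0,0]], angular=[[0,0,0],[0,0,0],[0,0,0]], claw=[1,1,1])

```text
time_s: 17.7
tool_pos: [0.4758, 0.0163, 0.2561]
ee_rot: [-0.038, 3.141, 0.0]
force: [0.4, 0.9, -5.0]
opening: 0.0156
```

```bash
python3 -c "
from plan import *
s=st()
save('scene','s11')
a=cv2.imread('pics/s11.png')
cv2.imwrite('pics/z11.png',cv2.resize(a[185:240,225:300],None,fx=9,fy=9,interpolation=0))"
```

```text
t 17.7 pos [475.82  16.32 256.09] F [ 0.45  0.9  -5.03] M [ 0.06 -0.2   0.03] open 15.65 yawY 91.38 tilt [0.01 0.01]
```

View pics/z11.png

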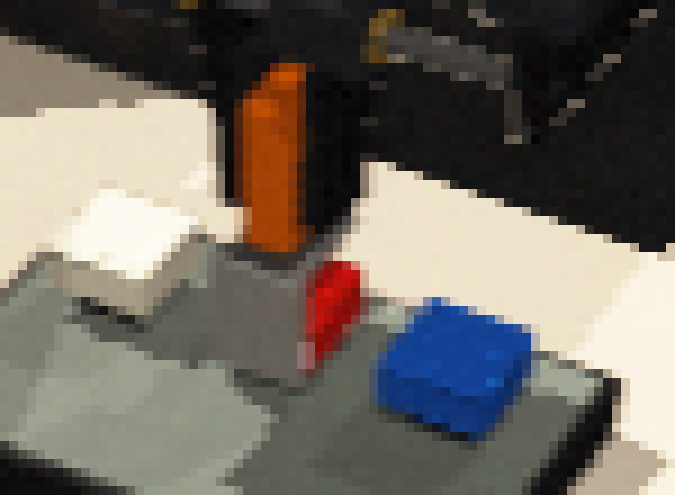

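step_arm(delta_pos=[[0,0,-0.2],[0,0,-0.2],[0,0,0]], angular=[[0,0,0],[0,0,0],[0,0,0]], claw=[1,1,1])

```text
time_s: 18.05
tool_pos: [0.4758, 0.0163, 0.2564]
ee_rot: [-0.038, 3.141, 0.0]
force: [0.4, 0.9, -7.7]
opening: 0.0158
```

step_arm(delta_pos=[[0,0,-0.2],[0,0,-0.2],[0,0,0]], angular=[[0,0,0],[0,0,0],[0,0,0]], claw=[1,1,1])

```text
time_s: 18.35
tool_pos: [0.4756, 0.0163, 0.2567]
ee_rot: [0.038, -3.141, -0.0]
force: [1.8, 0.6, -10.5]
opening: 0.016
```

step_arm(delta_pos=[[0,0,-0.2],[0,0,-0.2],[0,0,0]], angular=[[0,0,0],[0,0,0],[0,0,0]], claw=[1,1,1])

```text
time_s: 18.65
tool_pos: [0.4756, 0.0163, 0.257]
ee_rot: [0.038, -3.141, -0.0]
force: [1.9, -0.1, -14.4]
opening: 0.0158
```

step_arm(delta_pos=[[0,0,0],[0,0,0],[0,0,0]], angular=[[0,0,0],[0,0,0],[0,0,0]], claw=[1,1,1])

```text
time_s: 18.95
tool_pos: [0.4755, 0.0163, 0.2571]
ee_rot: [0.038, -3.14, -0.0]
force: [1.0, -0.0, -14.0]
opening: 0.016
```

step_arm(delta_pos=[[0,0,-0.2],[0,0,0],[0,0,0]], angular=[[0,0,0],[0,0,0],[0,0,0]], claw=[1,1,1])

```text
time_s: 19.25
tool_pos: [0.4755, 0.0163, 0.2574]
ee_rot: [0.038, -3.14, -0.0]
force: [0.7, 0.0, -12.3]
opening: 0.0155
```

```bash
python3 -c "
from plan import *
s=st()"
```

```text
t 19.25 pos [475.46  16.31 257.41] F [  0.71   0.05 -12.3 ] M [ 0.04 -0.09 -0.01] open 15.51 yawY 91.38 tilt [-0.06  0.  ]
```

step_arm(delta_pos=[[0,0,-0.2],[0,0,-0.1],[0,0,0]], angular=[[0,0,0],[0,0,0],[0,0,0]], claw=[1,1,1])

```text
time_s: 19.55
tool_pos: [0.4755, 0.0163, 0.2578]
ee_rot: [0.038, -3.14, 0.0]
force: [-1.1, 0.5, -11.3]
opening: 0.0157
```

step_arm(delta_pos=[[0,0,-0.2],[0,0,-0.1],[0,0,0]], angular=[[0,0,0],[0,0,0],[0,0,0]], claw=[1,1,1])

```text
time_s: 19.85
tool_pos: [0.4756, 0.0163, 0.2583]
ee_rot: [0.038, -3.141, -0.0]
force: [-2.4, -0.4, -6.8]
opening: 0.0155
```

step_arm(delta_pos=[[0,0,-0.1],[0,0,-0.1],[0,0,0]], angular=[[0,0,0],[0,0,0],[0,0,0]], claw=[1,1,1])

```text
time_s: 20.15
tool_pos: [0.4759, 0.0163, 0.2587]
ee_rot: [-0.038, 3.141, 0.0]
force: [-2.1, 0.9, -5.8]
opening: 0.0162
```

```bash
python3 -c "
from plan import *
s=st()
save('scene','s12')
a=cv2.imread('pics/s12.png')
cv2.imwrite('pics/z12.png',cv2.resize(a[185:240,225:300],None,fx=9,fy=9,interpolation=0))"
```

```text
t 20.15 pos [475.88  16.27 258.7 ] F [-2.11  0.92 -5.77] M [-0.02  0.63  0.04] open 16.23 yawY 91.37 tilt [0.02 0.01]
```

View pics/z12.png

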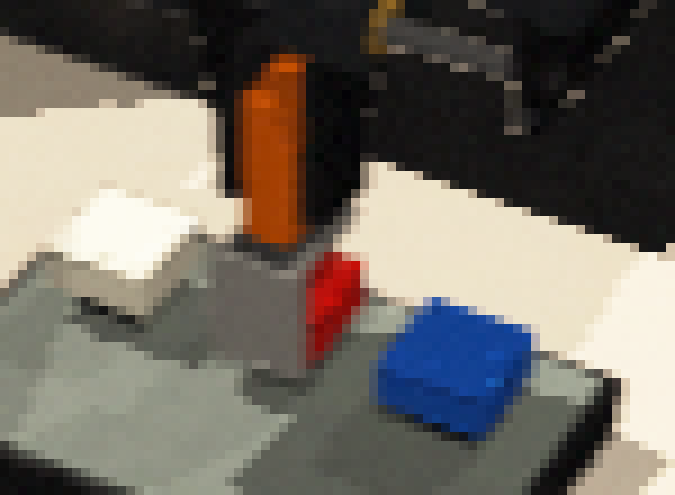

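step_arm(delta_pos=[[0.1,0,-0.1],[0,0,-0.1],[0,0,0]], angular=[[0,0,0],[0,0,0],[0,0,0]], claw=[1,1,1])

```text
time_s: 20.5
tool_pos: [0.4759, 0.0163, 0.2587]
ee_rot: [-0.038, 3.14, 0.0]
force: [-1.8, 0.1, -3.3]
opening: 0.0157
```

step_arm(delta_pos=[[0.1,0,-0.1],[0,0,-0.1],[0,0,0]], angular=[[0,0,0],[0,0,0],[0,0,0]], claw=[1,1,1])

```text
time_s: 20.8
tool_pos: [0.4758, 0.0163, 0.2588]
ee_rot: [-0.038, 3.14, 0.0]
force: [-0.2, -0.8, -6.3]
opening: 0.0157
```

step_arm(delta_pos=[[0,0,-0.1],[0,0,-0.1],[0,0,0]], angular=[[0,0,0],[0,0,0],[0,0,0]], claw=[1,1,1])

```text
time_s: 21.1
tool_pos: [0.4758, 0.0163, 0.2591]
ee_rot: [-0.038, 3.14, 0.0]
force: [-1.0, -0.4, -4.5]
opening: 0.0159
```

step_arm(delta_pos=[[0,0,-0.2],[0,0,-0.1],[0,0,0]], angular=[[0,0,0],[0,0,0],[0,0,0]], claw=[1,1,1])

```text
time_s: 21.4
tool_pos: [0.4758, 0.0163, 0.2594]
ee_rot: [-0.038, 3.141, 0.0]
force: [1.0, -0.4, -4.0]
opening: 0.0159
```

step_arm(delta_pos=[[0,0,-0.2],[0,0,-0.1],[0,0,0]], angular=[[0,0,0],[0,0,0],[0,0,0]], claw=[1,1,1])

```text
time_s: 21.7
tool_pos: [0.4758, 0.0163, 0.2597]
ee_rot: [-0.038, 3.141, 0.0]
force: [0.6, 0.0, -3.7]
opening: 0.0158
```

step_arm(delta_pos=[[0,0,-0.2],[0,0,-0.1],[0,0,0]], angular=[[0,0,0],[0,0,0],[0,0,0]], claw=[1,1,1])

```text
time_s: 22.0
tool_pos: [0.4757, 0.0163, 0.26]
ee_rot: [-0.038, 3.141, 0.0]
force: [0.7, -0.5, -3.5]
opening: 0.0156
```

step_arm(delta_pos=[[0,0,-0.2],[0,0,-0.2],[0,0,-0.2],[0,0,0]], angular=[[0,0,0],[0,0,0],[0,0,0],[0,0,0]], claw=[1,1,1,1])

```text
time_s: 22.4
tool_pos: [0.4756, 0.0163, 0.2605]
ee_rot: [-0.038, 3.141, 0.0]
force: [1.1, -0.1, -1.7]
opening: 0.0158
```

step_arm(delta_pos=[[0,0,-0.2],[0,0,-0.2],[0,0,-0.2],[0,0,0]], angular=[[0,0,0],[0,0,0],[0,0,0],[0,0,0]], claw=[1,1,1,1])

```text
time_s: 22.8
tool_pos: [0.4755, 0.0163, 0.2611]
ee_rot: [0.038, -3.141, -0.0]
force: [0.9, 0.5, -1.2]
opening: 0.0157
```

```bash
python3 -c "
from plan import *
s=st()
save('scene','s13')
a=cv2.imread('pics/s13.png')
cv2.imwrite('pics/z13.png',cv2.resize(a[185:240,225:300],None,fx=9,fy=9,interpolation=0))"
```

```text
t 22.8 pos [475.54  16.32 261.09] F [ 0.91  0.46 -1.15] M [ 0.02 -0.09  0.02] open 15.67 yawY 91.38 tilt [-0.    0.01]
```

View pics/z13.png

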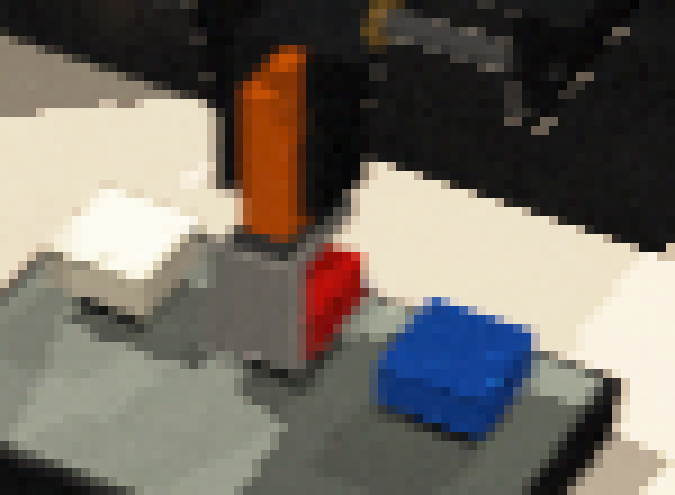

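step_arm(delta_pos=[[0,0,-0.4],[0,0,-0.4],[0,0,-0.5],[0,0,-0.5],[0,0,-0.6],[0,0,-0.6],[0,0,0]], angular=[[0,0,0],[0,0,0],[0,0,0],[0,0,0],[0,0,0],[0,0,0],[0,0,0]], claw=[1,1,1,1,1,1,1])

```text
time_s: 23.55
tool_pos: [0.4756, 0.0163, 0.2642]
ee_rot: [-0.038, 3.141, 0.0]
force: [0.4, -0.2, -0.1]
opening: 0.0158
```

step_arm(delta_pos=[[0,0,-1],[0,0,-1],[0,0,-1.5],[0,0,-1.5],[0,0,-2],[0,0,-2],[0,0,-2],[0,0,-1],[0,0,0]], angular=[[0,0,0],[0,0,0],[0,0,0],[0,0,0],[0,0,0],[0,0,0],[0,0,0],[0,0,0],[0,0,0]], claw=[1,1,1,1,1,1,1,1,1])

```text
time_s: 24.45
tool_pos: [0.4756, 0.0163, 0.2762]
ee_rot: [-0.038, 3.141, 0.0]
force: [-0.5, -0.2, -2.0]
opening: 0.016
```

```bash
python3 -c "
from plan import *
s=st()
save('scene','s14')
a=cv2.imread('pics/s14.png')
cv2.imwrite('pics/z14.png',cv2.resize(a[175:240,225:300],None,fx=9,fy=9,interpolation=0))"
```

```text
t 24.45 pos [475.6   16.31 276.19] F [-0.5  -0.17 -1.97] M [ 0.02  0.02 -0.02] open 15.98 yawY 91.38 tilt [0.02 0.01]
```

View pics/z14.png

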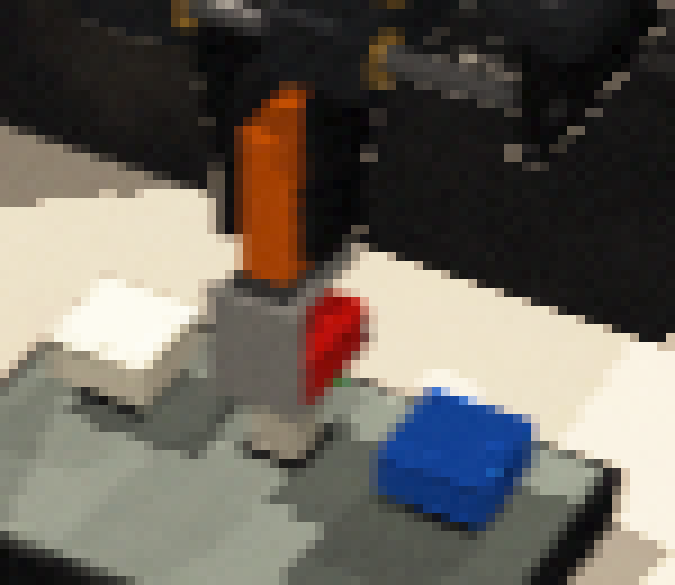

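step_arm(delta_pos=[[0,0,-2],[0,0,-4],[0,0,-6],[0,0,-8],[0,0,-8],[0,0,-8],[0,0,-6],[0,0,-4],[0,0,-2],[0,0,0]], angular=[[0,0,0],[0,0,0],[0,0,0],[0,0,0],[0,0,0],[0,0,0],[0,0,0],[0,0,0],[0,0,0],[0,0,0]], claw=[1,1,1,1,1,1,1,1,1,1])

```text
time_s: 25.5
tool_pos: [0.4756, 0.0163, 0.3242]
ee_rot: [-0.038, 3.141, 0.0]
force: [-0.4, -0.5, -1.3]
opening: 0.0158
```

```bash
python3 - <<'E'
from plan import *
s=st()
save('scene','s15')
from fit import *
a=cv2.imread('pics/s15.png')
cv2.imwrite('pics/z15.png',cv2.resize(a[150:240,225:310],None,fx=8,fy=8,interpolation=0)[:600])
print('shaker',atz('scene',240.3,406.7,0))
mk={}
manip.get_image('top')
for c in('scene','top'):
    d=manip.trace('parts_tray',c);mk[c]=d[0]['mask'].astype(float);print(d[0]['score'],d[0]['box'])
B=box(-.06,.06,-.08,.08,0,.014)
for ks in(['scene'],['top'],['scene','top']):
    r=fit(B,{k:mk[k] for k in ks},[.488,-.303,0]);print(ks,np.round(r.x,4),r.fun)
E
```

```text
t 25.5 pos [475.57  16.3  324.21] F [-0.41 -0.49 -1.26] M [0.03 0.04 0.01] open 15.79 yawY 91.38 tilt [0.02 0.01]
shaker [ 0.62400522 -0.32328214  0.        ]
0.93 [337.2, 244.2, 425.7, 312.2]
0.75 [358.5, 185.6, 413.7, 231.9]
['scene'] [ 0.4768 -0.2989 -0.0201] 0.026735441740912483
['top'] [ 0.4763 -0.2985 -0.0204] 0.03254075232292734
['scene', 'top'] [ 0.4765 -0.2986 -0.0224] 0.06031974550333792
```

View pics/z15.png

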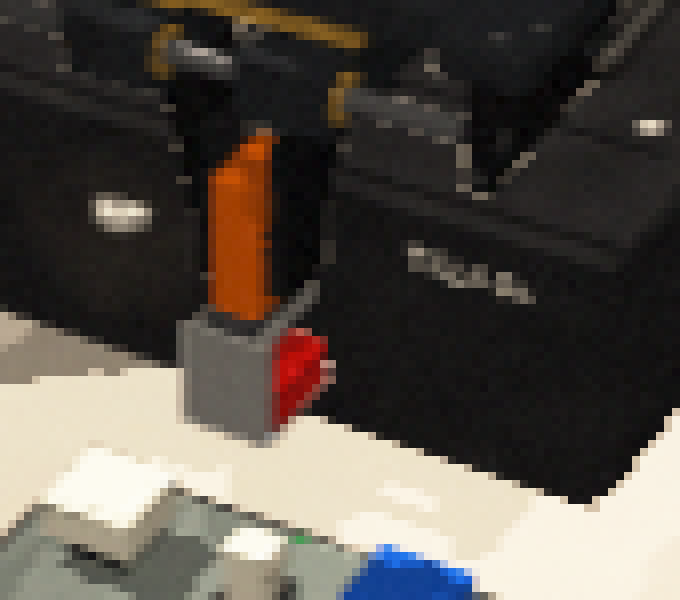

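step_arm(delta_pos=[[0,-5,0],[0.3,-10,0],[0.3,-14,0],[0.4,-18,0],[0.4,-18,0],[0.4,-18,0],[0.4,-18,0],[0.4,-18,0],[0.4,-18,0],[0.4,-18,0],[0.4,-18,0],[0.4,-18,0]], angular=[[0,0,0],[0,0,0],[0,0,0],[0,0,0],[0,0,0],[0,0,0],[0,0,0],[0,0,0],[0,0,0],[0,0,0],[0,0,0],[0,0,0]], claw=[1,1,1,1,1,1,1,1,1,1,1,1])

```text
time_s: 26.9
tool_pos: [0.4755, -0.1765, 0.3239]
ee_rot: [0.036, -3.141, 0.0]
force: [-0.5, 0.9, 0.3]
opening: 0.0158
```

step_arm(delta_pos=[[0.4,-18,0],[0.4,-18,0],[0.4,-18,0],[0.4,-18,0],[0.4,-18,0],[0.4,-14,0],[0.3,-10,0],[0.2,-6,0],[0,-4,0],[0,0,0],[0,0,0]], angular=[[0,0,0],[0,0,0],[0,0,0],[0,0,0],[0,0,0],[0,0,0],[0,0,0],[0,0,0],[0,0,0],[0,0,0],[0,0,0]], claw=[1,1,1,1,1,1,1,1,1,1,1])

```text
time_s: 28.0
tool_pos: [0.4762, -0.2982, 0.3239]
ee_rot: [0.039, -3.141, -0.001]
force: [0.4, -0.0, -1.2]
opening: 0.0163
```

```bash
python3 - <<'E'
from plan import *
s=st()
save('scene','s16')
a=cv2.imread('pics/s16.png')
cv2.imwrite('pics/z16.png',cv2.resize(a[180:320,320:450],None,fx=5.5,fy=5.5,interpolation=0)[:770,:])
E
```

```text
t 28.0 pos [ 476.18 -298.19  323.94] F [ 0.35 -0.04 -1.17] M [0.03 0.08 0.  ] open 16.32 yawY 91.43 tilt [-0.01  0.04]
```

View pics/z16.png

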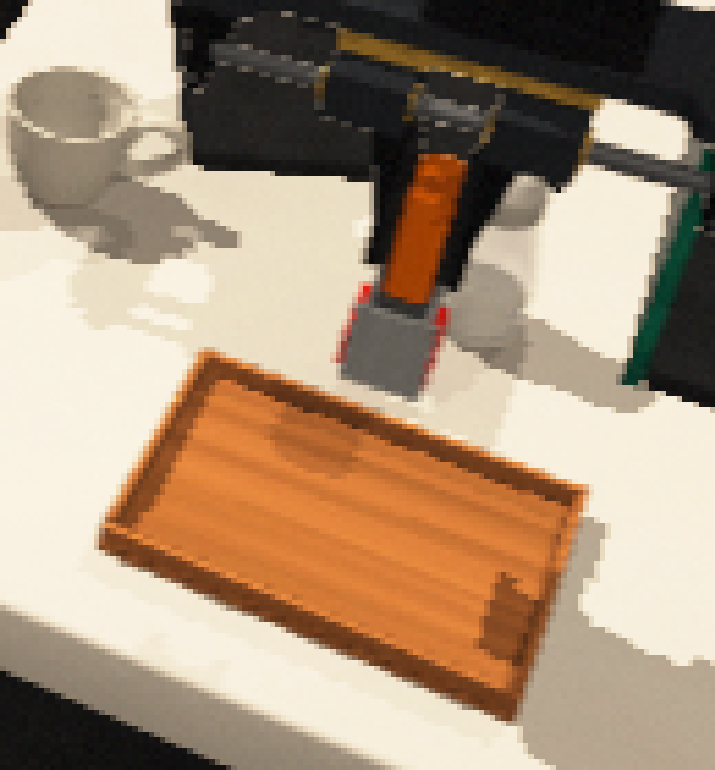

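step_arm(delta_pos=[[0,0,4],[0,0,8],[0,0,12],[0,0,14],[0,0,14],[0,0,12],[0,0,10],[0,0,6],[0,0,4],[0,0,2],[0,0,1],[0,0,0]], angular=[[0,0,0],[0,0,0],[0,0,0],[0,0,0],[0,0,0],[0,0,0],[0,0,0],[0,0,0],[0,0,0],[0,0,0],[0,0,0],[0,0,0]], claw=[1,1,1,1,1,1,1,1,1,1,1,1])

```text
time_s: 29.25
tool_pos: [0.4761, -0.2989, 0.2373]
ee_rot: [-0.038, 3.141, -0.0]
force: [0.0, 0.0, -0.4]
opening: 0.0158
```

step_arm(delta_pos=[[0,0,1],[0,0,1],[0,0,0.5],[0,0,0.5],[0,0,0],[0,0,0]], angular=[[0,0,0],[0,0,0],[0,0,0],[0,0,0],[0,0,0],[0,0,0]], claw=[1,1,1,1,1,1])

```text
time_s: 29.85
tool_pos: [0.476, -0.2988, 0.234]
ee_rot: [0.038, -3.141, -0.0]
force: [0.3, 0.1, -0.6]
opening: 0.0157
```

```bash
python3 - <<'E'
from plan import *
s=st()
save('scene','s17')
a=cv2.imread('pics/s17.png')
cv2.imwrite('pics/z17.png',cv2.resize(a[200:320,320:450],None,fx=5,fy=5,interpolation=0))
E
```

```text
t 29.85 pos [ 476.05 -298.79  233.98] F [ 0.27  0.06 -0.63] M [-0.01  0.02  0.01] open 15.66 yawY 91.38 tilt [-0.    0.01]
```

View pics/z17.png

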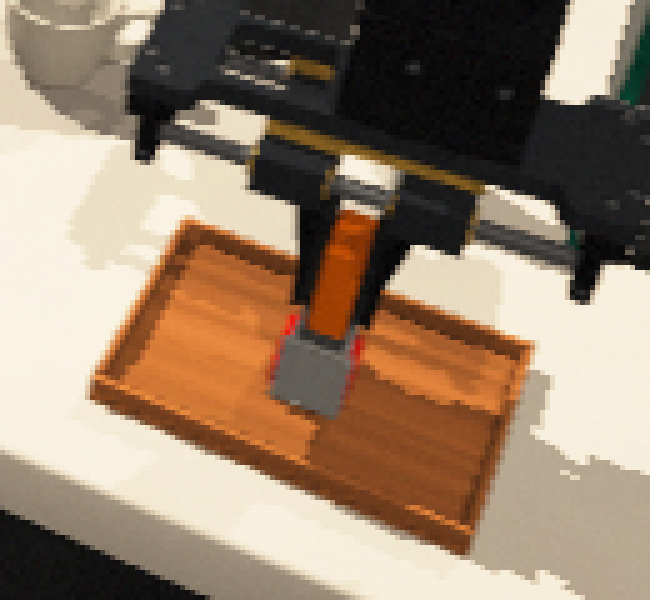

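step_arm(delta_pos=[[0,0,0.4],[0,0,0.4],[0,0,0.4],[0,0,0]], angular=[[0,0,0],[0,0,0],[0,0,0],[0,0,0]], claw=[1,1,1,1])

```text
time_s: 30.3
tool_pos: [0.476, -0.2988, 0.2327]
ee_rot: [0.038, -3.141, -0.0]
force: [-1.1, 0.2, -0.9]
opening: 0.0157
```

step_arm(delta_pos=[[0,0,0.4],[0,0,0.3],[0,0,0],[0,0,0]], angular=[[0,0,0],[0,0,0],[0,0,0],[0,0,0]], claw=[1,1,1,1])

```text
time_s: 30.7
tool_pos: [0.476, -0.2988, 0.2321]
ee_rot: [0.038, -3.141, -0.0]
force: [-0.7, -0.4, -0.6]
opening: 0.0158
```

step_arm(delta_pos=[[0,0,0.3],[0,0,0.2],[0,0,0]], angular=[[0,0,0],[0,0,0],[0,0,0]], claw=[1,1,1])

```text
time_s: 31.0
tool_pos: [0.4761, -0.2988, 0.2319]
ee_rot: [-0.038, 3.141, 0.0]
force: [-0.2, 0.8, 2.1]
opening: 0.0158
```

step_arm(delta_pos=[[0,0,0],[0,0,0],[0,0,0],[0,0,0],[0,0,0],[0,0,0],[0,0,0],[0,0,0]], angular=[[0,0,0],[0,0,0],[0,0,0],[0,0,0],[0,0,0],[0,0,0],[0,0,0],[0,0,0]], claw=[0.55,0.45,0.3,0.2,0,0,0,0])

```text
time_s: 31.8
tool_pos: [0.476, -0.2988, 0.2316]
ee_rot: [0.038, -3.141, -0.0]
force: [-0.6, -0.1, -0.6]
opening: 0.0429
```

```bash
python3 - <<'E'
from plan import *
s=st()
save('scene','s18')
a=cv2.imread('pics/s18.png')
cv2.imwrite('pics/z18.png',cv2.resize(a[200:320,320:450],None,fx=5,fy=5,interpolation=0))
E
```

```text
t 31.8 pos [ 476.03 -298.79  231.59] F [-0.65 -0.08 -0.62] M [-0.02  0.02  0.06] open 42.88 yawY 91.38 tilt [-0.    0.01]
```

View pics/z18.png

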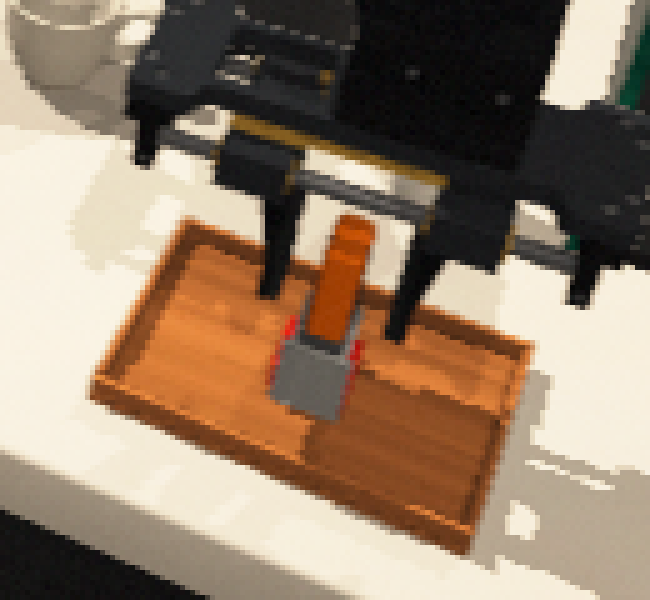

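Released and standing upright. I'll retreat straight up.

step_arm(delta_pos=[[0,0,-5],[0,0,-10],[0,0,-20],[0,0,-25],[0,0,-30],[0,0,-30],[0,0,-20],[0,0,-10],[0,0,0],[0,0,0]], angular=[[0,0,0],[0,0,0],[0,0,0],[0,0,0],[0,0,0],[0,0,0],[0,0,0],[0,0,0],[0,0,0],[0,0,0]], claw=[-0.2,-0.2,-0.2,-0.2,-0.2,-0.2,-0.2,-0.2,-0.2,-0.2])

```text
time_s: 32.85
tool_pos: [0.4757, -0.2986, 0.381]
ee_rot: [0.038, -3.14, -0.001]
force: [-0.6, -0.9, -0.5]
opening: 0.0524
```

```bash
python3 - <<'E'
from plan import *
s=st()
save('scene','s19')
a=cv2.imread('pics/s19.png')
cv2.imwrite('pics/z19.png',cv2.resize(a[170:320,200:450],None,fx=3.2,fy=3.2,interpolation=0))
E
```

```text
t 32.85 pos [ 475.74 -298.57  380.96] F [-0.63 -0.89 -0.49] M [ 0.1   0.03 -0.02] open 52.39 yawY 91.38 tilt [-0.06  0.04]
```

View pics/z19.png

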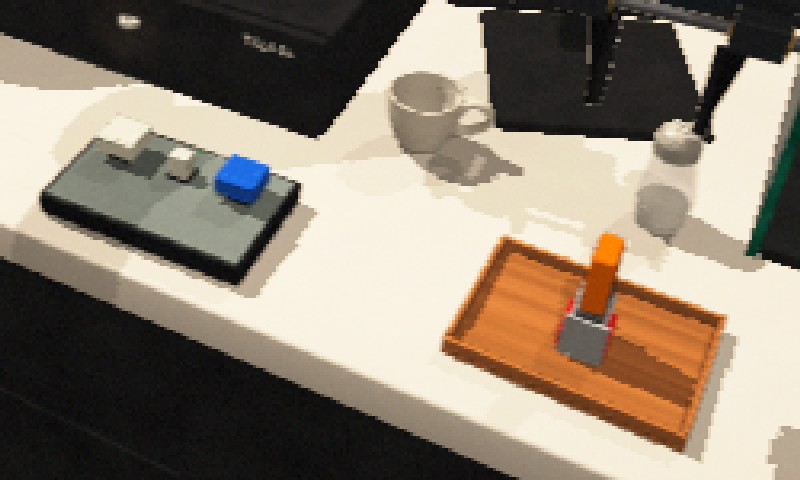

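step_arm(delta_pos=[[0,0,0],[0,0,0],[0,0,0]], angular=[[0,0,0],[0,0,0],[0,0,0]], claw=[-0.2,-0.2,-0.2])

```text
time_s: 33.2
tool_pos: [0.476, -0.2988, 0.3809]
ee_rot: [0.038, -3.14, -0.001]
force: [-0.3, -0.3, 0.1]
opening: 0.0522
```

```bash
python3 -c "
from plan import *
manip.job_done(); st()"
```

```text
the job is handed in; nothing more can be done
the job is handed in; nothing more can be done
```

The red cap is off and in the wooden tray, still sitting in the upright puller. I handed the job in just after 33 s; no verdict is reported.

- **Sliding in:** I took the puller by its handle and slid the foot under the cap until its back touched, at about 3 N. The strongest sideways force I read was 3.7 N, against the 10 N limit.
- **Pulling:** I raised it in small steps of 0.1–0.2 mm. The upward pull peaked at about 13.5 N once the puller's weight is taken off. It then fell away as the catches gave, and the cap came free.
- **Force readings:** I only saw forces at the end of each short move, so a brief higher peak in between can't be ruled out.
- **Last checks:** The last picture shows the puller standing in the tray with the cap in its foot. It also shows the bare stem, the white and blue caps seated, and the cup and shaker undisturbed. The bell was outside that close-up, and I never moved near it after picking up the puller. The gripper was about 15 cm above the puller, touching nothing.
- **Disagreements:** The trained network put the sugar shaker in the wrong place in the top view, so I used the scene camera for it. The two cameras differed by about 1–2 mm on the cap and handle, so I found the final fit by touch.

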